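# Snap the full sample case shut

### The arm

A 6-joint arm with a two-finger parallel gripper is mounted at the origin on the work surface. World frame = base frame: x ahead of the robot, y to its left, z up, the work surface at z = 0. Lengths are in m, angles in rad, forces in N, time in s.
With the tool pointing down it reaches from about 0.3 to 0.875 m from the base axis. Payload 6.4 kg.
Tool frame: the origin (TCP) lies midway between the tips of the shut fingers; the grasp point (between the pads) lies 19 mm behind it; x points along the fingers, y is the direction in which the jaws open and shut, and the axes are right-handed (so a half turn about x gives the same grasp; the last joint's range is limited). The gripper opens to 85 mm and grips with 20 to 120 N. Pads are 22 mm wide; open, the fingers measure 114 mm over their backs; the gripper's body (76 mm by 85 mm) begins 54 mm behind the grasp point. The pads swing forward as they close: fully open they stand 13 mm farther back than shut.
Start: joints at [1.138, 0.181, 1.607, -0, 1.354, -0.206], TCP at [0.129, 0.56, 0.231] pointing down, gripper open.
Joint ranges: [-2.99, 2.99], [-0.89, 2.07], [0.3, 2.58], [-1.14, 4.28], [0, 2.63], [-3.12, 3.12]. Speed limits (rad/s): [2.57, 2.57, 3.01, 3.14, 3.14, 3.14].

### API

Orientations are given as a unit quaternion [w, x, y, z].
In Python, from bench import ctrl gives the robot as it stands.
- The arm moves only by the tool step_arm, never from a script. Its argument "motion" is a list of rows, each a list of 7 numbers: the shift along the tool's x, y, z in mm, then the turn, a rotation vector about the tool's x, y, z in degrees, then the closure in counts, from 0 (fully open) to 255 (shut). In form: [[tx, ty, tz, rx, ry, rz, hand], ...]. A call has 1 to 10 rows; each row is the pose to reach, as a shift and turn from the pose commanded when the call began, along the tool's axes at that moment; what a row does not reach only later rows make up. A row lasts 1/8 s, in which the tool goes at most 62.5 mm and 10.7 degrees, less where a joint would pass 70% of its speed; a pose out of reach is approached as far as the arm can. A call with a gripper value outside its range is refused whole. The fingers move at their own pace and stop on an object; the grip force is fixed at half the most. Time passes only in rows, so rows that repeat a pose let the fingers close. It gives the time, the measured TCP pose, the force and the opening at its end, in the units of the state.
- ctrl.get_obs(): the state, without advancing time (a new reading comes with each control period).
- ctrl.camera(name): name is "scene" or "top"; returns (picture, depth): 480x640x3 uint8, red, green, blue; 480x640 float32, m along the optical axis (not along the pixel's ray), 0 where there is no reading.
- ctrl.camera_info(name): a dict with "fx", "fy", "cx", "cy" (pixels), "T" (4x4, takes a point from camera to world coordinates). Camera axes: x right, y down, z forward; pixel columns grow to the right and rows downward; lengths in m; the calibration is good to about 2 mm. A picture is of the moment at which its call begins. camera_info takes no time and is no camera call.
- ctrl.hand_in(): hands the job in, once; it reports no verdict.
The state is a dict: "time_s": time; "q": joint angles; "dq": joint speeds; "joint_efforts": joint torques, N m; "eef_pos": TCP position; "eef_rot": TCP orientation; "wrist_force": force on the tool from outside, world axes, zero at the start; "torque": the same for the moment, N m; "opening": opening from 0.0 (shut) to 1.0 (fully open).
Only numpy, scipy, OpenCV 4.12 (cv2) and the standard library are available. Lean on these libraries where they do the work, as an engineer would, in place of code of your own. Each camera call takes 0.05 s, during which the arm holds its last target. There are 200 camera calls.

### The job

The blue sample case is full and its lid is down: close it by pressing each of its three yellow snap tabs around the rim down until all three are fully home. Leave the grey case beside it alone; it is still being filled, so do not touch it.

Things in the scene. Friction and masses are not known exactly. Their poses are not given: they have to be found in the camera images.
- tab_front_top (a point): Top centre of the front yellow snap tab of the BLUE case (robot side, opposite the black hinges); top face 34 mm along the wall x 22 mm outward. All three tabs slide straight down against about 7 N of friction, stay where left and end on a hard stop. Top height over the table: 65 to 68 mm standing, 58 mm fully home (3 mm above the lid). Axes: x out from the case wall, z up.
- tab_left_top (a point): Top centre of the left (+y side) tab of the BLUE case, same tab and axes as the front one. The case is a 110 x 150 mm box, 55 mm high with its lid (clear window, blue frame, full of colour chips), fixed to the table on the robot's left or right, turned up to 23 degrees. A tab stands at the middle of each side but the far one, top centre 12 mm outside the wall.
- tab_right_top (a point): Top centre of the right (-y side) yellow tab of the BLUE case, same tab, heights and axes as the front one. Nothing stands over the tabs.
- other_case: The GREY case, to be left alone: size and yellow tabs as the blue one (tabs standing, 68 mm high), but grey frame and half filled; fixed to the table. Origin at the centre of its underside; x axis towards its hinges, z up. With tabs it reaches 98 mm either way in y, 63 mm to +x and 78 mm to -x.

How it is judged:
By the outcome, as a careful person would: the job done as asked, in the order asked, and still so for the second after the job is handed in, with the robot touching nothing.
It also fails if it takes over 35 s, if anything falls off the work surface, if the arm or the gripper's body presses on something with over 40 N, if the wrist force passes 120 N, or if a joint passes its speed limit or range.

## Working session

There is one attempt and no reset: what is moved stays moved. The work goes in short steps, Python scripts to look and compute and a tool call to move; the robot and the scene stay as the last step left them, time stands still between calls to the robot, and variables do not carry over. Pictures are saved under pics/ and viewed, about 8 in all and at most 12, crops included, and the job is handed in when it is done.

Besides the shell and the picture viewer there is one more tool, called after "Request:" as name(argument=value, ...) on one line, values as JSON. step_arm: Moves the arm, as the interface text tells. Its arguments: {"type":"object","properties":{"motion":{"type":"array","items":{"type":"array","items":{"type":"number"}}}},"required":["motion"]}

```bash
mkdir -p pics; cat > h.py <<'E'
import numpy as np, cv2
from bench import ctrl
def snap(n,f):
    im,d=ctrl.camera(n); cv2.imwrite('pics/'+f,im[:,:,::-1]); return im,d
def world(n,u,v,z):
    c=ctrl.camera_info(n);T=np.array(c['T'])
    r=T[:3,:3]@np.array([(u-c['cx'])/c['fx'],(v-c['cy'])/c['fy'],1]);o=T[:3,3]
    return o+r*(z-o[2])/r[2]
def cloud(n,d):
    c=ctrl.camera_info(n);T=np.array(c['T']);v,u=np.mgrid[:480,:640]
    P=np.stack([(u-c['cx'])/c['fx']*d,(v-c['cy'])/c['fy']*d,d],-1)
    return P@T[:3,:3].T+T[:3,3]
E
python3 - <<'E'
from h import *
print(ctrl.get_obs())
for n in('top','scene'):
    im,d=snap(n,n+'1.png'); hsv=cv2.cvtColor(im,cv2.COLOR_RGB2HSV)
    m=cv2.inRange(hsv,(20,120,100),(35,255,255)); W=cloud(n,d)
    print(n,np.array(ctrl.camera_info(n)['T']).round(3).tolist())
    k,l,s,c=cv2.connectedComponentsWithStats(m)
    for i in range(1,k):
        if s[i,4]>25:
            w=W[(l==i)&(d>0)]
            print(s[i],c[i].round(1),world(n,*c[i],.066).round(4),np.median(w,0).round(4),w[:,2].max().round(4))
E
```

```text
{'time_s': 0.0, 'q': array([ 1.13768427e+00,  1.81546571e-01,  1.60801957e+00, -8.28513775e-06,
        1.35380136e+00, -2.06292265e-01]), 'dq': array([-0.00089291, -0.00105204,  0.00030219, -0.00024558, -0.00169026,
       -0.00106423]), 'joint_efforts': array([-1.96120207e-03, -4.44882917e+01, -3.51321530e+01, -6.23175238e-04,
        9.26998066e-03,  3.84203091e-06]), 'eef_pos': array([0.12904708, 0.55975744, 0.23037546]), 'eef_rot': array([ 0.70236961,  0.07942384,  0.70275861, -0.08061706]), 'wrist_force': array([ 0.17547695, -0.10501658,  0.35712498]), 'torque': array([-0.0742989 ,  0.02757303,  0.04160895]), 'opening': 1.0000171744531638}
top [[-0.012, -0.996, 0.084, 0.454], [-1.0, 0.011, -0.021, -0.001], [0.02, -0.084, -0.996, 1.012], [0.0, 0.0, 0.0, 1.0]]
[438 204  19  22 248] [446.8 214.1] [ 0.5869 -0.2443  0.066 ] [ 0.5867 -0.2439  0.0681] 0.0724
[130 218  16  21 253] [137.4 227.6] [0.5691 0.2778 0.066 ] [0.5687 0.2782 0.0654] 0.0709
[232 235  16  21 258] [239.3 245.1] [0.5378 0.1075 0.066 ] [0.5378 0.1076 0.0675] 0.0721
[344 242  18  23 256] [352.6 253.1] [ 0.5223 -0.0828
[... 203 characters left out ...]
7 0.2045 0.0662] 0.0705
scene [[0.324, 0.558, -0.764, 1.265], [0.946, -0.203, 0.253, -0.256], [-0.014, -0.805, -0.594, 0.624], [0.0, 0.0, 0.0, 1.0]]
[413 206  18  10 129] [421.7 210.6] [0.4957 0.2017 0.066 ] [0.4955 0.2028 0.0658] 0.0686
[469 220  15  13 125] [476.3 225.3] [0.5772 0.2741 0.066 ] [0.5767 0.2748 0.065 ] 0.0682
[381 226  13  16 132] [387.2 232.9] [0.5428 0.1062 0.066 ] [0.5447 0.1058 0.0678] 0.0701
[278 242  18  13 137] [286.5 248.3] [ 0.5252 -0.0827  0.066 ] [ 0.5275 -0.0832  0.068 ] 0.0707
[215 245  21  13 142] [224.6 250.8] [ 0.4949 -0.1886  0.066 ] [ 0.4979 -0.1889  0.068 ] 0.0712
[192 283  20  16 197] [201.  290.4] [ 0.5888 -0.2439  0.066 ] [ 0.5915 -0.2441  0.0681] 0.0711
```

View pics/top1.png

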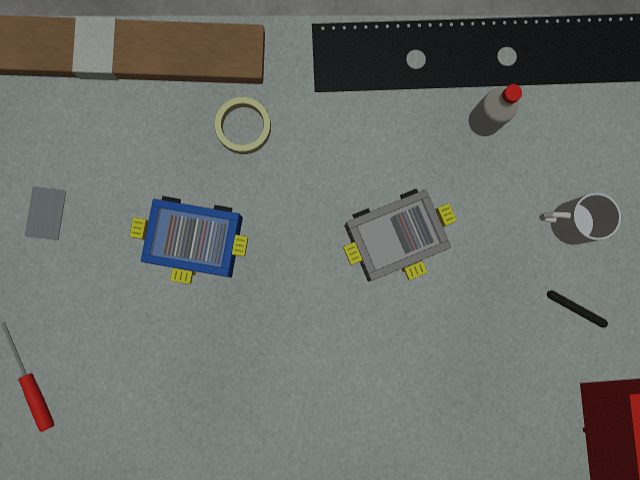

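View pics/scene1.png

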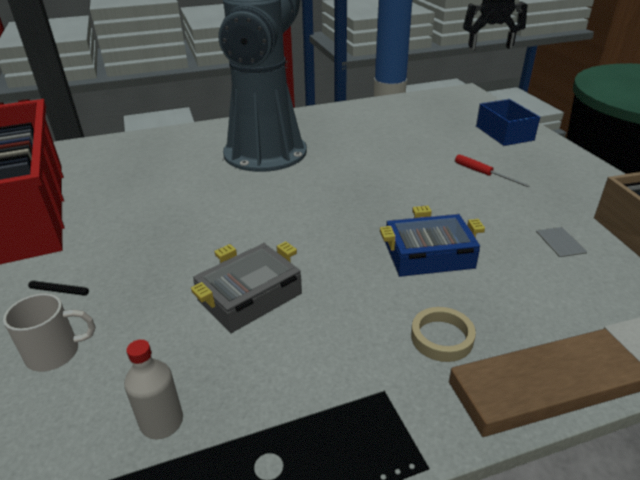

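The top view shows the blue case on the robot's left. Its tabs are at left (137,228), right (239,245) and front (181,275), and the hinges are on the far side. The spacings come to 173 and 66 mm against a nominal 174 and 67. The scene view agrees, and the grey case is clear of the blue one. Next I compute the first move.

```bash
cat >> h.py <<'E'
from scipy.spatial.transform import Rotation as R
TAB=dict(front=(.488,.205),left=(.569,.278),right=(.538,.1075))
def rot(): 
    w,x,y,z=ctrl.get_obs()['eef_rot']; return R.from_quat([x,y,z,w])
def go(p,Rt=None):
    o=ctrl.get_obs();r=rot()
    s=r.inv().apply(np.array(p)-o['eef_pos'])*1000
    print('shift',s.round(1),'turn',(r.inv()*Rt).as_rotvec(degrees=True).round(1) if Rt else '')
E
python3 - <<'E'
from h import *
print(rot().as_matrix().round(3))
a=np.radians(-10.4); cy=np.array([-np.sin(a),np.cos(a),0]);cx=np.array([np.cos(a),np.sin(a),0])
for y in(cy,-cy,cx,-cx):
    x=np.array([0,0,-1.]);Rt=R.from_matrix(np.stack([x,y,np.cross(x,y)],1))
    go((*TAB['front'],.12),Rt)
E
```

```text
[[-0.001  0.225  0.974]
 [-0.001  0.974 -0.225]
 [-1.    -0.002 -0.   ]]
shift [ 110.8 -264.9  429.6] turn [-2.6 -0.   0.1]
shift [ 110.8 -264.9  429.6] turn [1.774e+02 1.000e-01 0.000e+00]
shift [ 110.8 -264.9  429.6] turn [87.4  0.1  0.1]
shift [ 110.8 -264.9  429.6] turn [-92.6  -0.1   0.1]
```

Request:
step_arm(motion=[[0, -50, 80, -2.6, 0, 0, 255], [10, -90, 145, -2.6, 0, 0, 255], [30, -125, 205, -2.6, 0, 0, 255], [50, -160, 260, -2.6, 0, 0, 255], [70, -195, 315, -2.6, 0, 0, 255], [90, -230, 375, -2.6, 0, 0, 255], [110, -265, 430, -2.6, 0, 0, 255], [110, -265, 430, -2.6, 0, 0, 255], [110, -265, 430, -2.6, 0, 0, 255], [110, -265, 430, -2.6, 0, 0, 255]])

```text
time_s: 1.35
eef_pos: [0.4886, 0.2047, 0.1206]
eef_rot: [0.703, 0.065, 0.705, -0.065]
wrist_force: [-0.8, 0.3, -0.3]
opening: 0.001
```

```bash
python3 - <<'E'
from h import *
o=ctrl.get_obs();print(o['eef_pos'],o['wrist_force'],o['opening'],o['time_s'])
go((*TAB['front'],.07))
im,d=snap('scene','s2.png'); cv2.imwrite('pics/s2c.png',cv2.resize(im[120:280,330:530,::-1],None,fx=4,fy=3.75,interpolation=cv2.INTER_CUBIC))
E
```

```text
[0.48857233 0.20470583 0.1206055 ] [-0.77769732  0.3436751  -0.25678196] 0.0014761730880971126 1.35
shift [50.6  0.2 -0.5] turn
```

View pics/s2c.png

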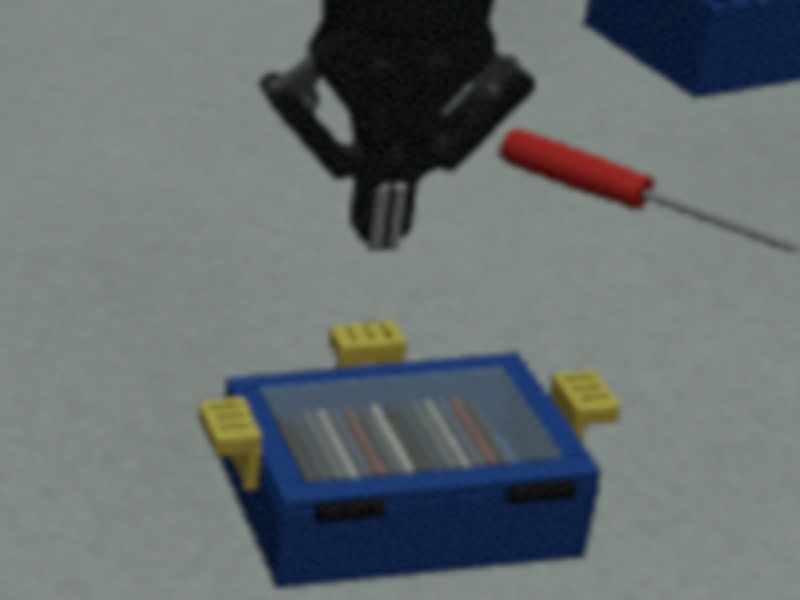

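The crop shows the shut tips at (385,240), directly above the front tab at (368,340); the 4 px offset is the perspective shift I'd expect. All three tabs are standing. Pressing the front tab now.

Request:
step_arm(motion=[[35, 0, 0, 0, 0, 0, 255], [50, 0, 0, 0, 0, 0, 255], [54, 0, 0, 0, 0, 0, 255], [57, 0, 0, 0, 0, 0, 255], [59, 0, 0, 0, 0, 0, 255], [61, 0, 0, 0, 0, 0, 255], [62, 0, 0, 0, 0, 0, 255], [63, 0, 0, 0, 0, 0, 255], [63, 0, 0, 0, 0, 0, 255]])

```text
time_s: 2.52
eef_pos: [0.4887, 0.2061, 0.0596]
eef_rot: [0.704, 0.064, 0.704, -0.064]
wrist_force: [-1.3, 0.2, 1.5]
opening: 0.0
```

Request:
step_arm(motion=[[1, 0, 0, 0, 0, 0, 255], [2, 0, 0, 0, 0, 0, 255], [3, 0, 0, 0, 0, 0, 255], [3, 0, 0, 0, 0, 0, 255]])

```text
time_s: 3.02
eef_pos: [0.4889, 0.2061, 0.0578]
eef_rot: [0.704, 0.064, 0.704, -0.064]
wrist_force: [-9.1, 0.3, 18.0]
opening: -0.001
```

Request:
step_arm(motion=[[1, 0, 0, 0, 0, 0, 255], [2, 0, 0, 0, 0, 0, 255], [2, 0, 0, 0, 0, 0, 255]])

```text
time_s: 3.4
eef_pos: [0.489, 0.2062, 0.0575]
eef_rot: [0.704, 0.064, 0.704, -0.064]
wrist_force: [-15.4, -1.6, 32.2]
opening: -0.002
```

Request:
step_arm(motion=[[-30, 0, 0, 0, 0, 0, 255], [-60, 0, 0, 0, 0, 0, 255], [-62, 45, 33, 0, 0, 0, 255], [-62, 87, 66, 0, 0, 0, 255], [-62, 87, 66, 0, 0, 0, 255], [-62, 87, 66, 0, 0, 0, 255], [-62, 87, 66, 0, 0, 0, 255]])

```text
time_s: 4.28
eef_pos: [0.5686, 0.2785, 0.1155]
eef_rot: [0.704, 0.064, 0.704, -0.064]
wrist_force: [-0.3, 0.1, -0.4]
opening: -0.002
```

```bash
python3 - <<'E'
from h import *
go((*TAB['left'],.058)); print(ctrl.get_obs()['wrist_force'])
im,d=snap('scene','s3.png'); cv2.imwrite('pics/s3c.png',cv2.resize(im[140:280,360:520,::-1],None,fx=4,fy=4,interpolation=cv2.INTER_CUBIC))
E
```

```text
shift [57.5 -0.4  0.5] turn 
[-0.29046227  0.05947063 -0.37523897]
```

View pics/s3c.png

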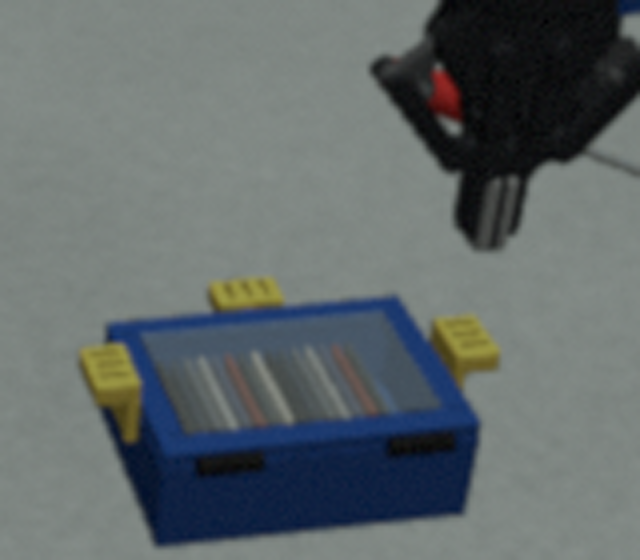

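The front tab now sits low at (245,293). The tips at (488,245) are above the left tab at (466,340), again with the expected perspective shift. Pressing the left tab.

Request:
step_arm(motion=[[30, 0, 0, 0, 0, 0, 255], [46, 0, 0, 0, 0, 0, 255], [50, 0, 0, 0, 0, 0, 255], [54, 0, 0, 0, 0, 0, 255], [57, 0, 0, 0, 0, 0, 255], [59, 0, 0, 0, 0, 0, 255], [61, 0, 0, 0, 0, 0, 255], [62, 0, 0, 0, 0, 0, 255], [62, 0, 0, 0, 0, 0, 255]])

```text
time_s: 5.45
eef_pos: [0.5689, 0.2789, 0.0575]
eef_rot: [0.704, 0.063, 0.705, -0.064]
wrist_force: [-13.6, -5.4, 26.1]
opening: -0.002
```

Request:
step_arm(motion=[[-35, 0, 0, 0, 0, 0, 255], [-62, 0, 0, 0, 0, 0, 255], [-62, -60, 0, 0, 0, 0, 255], [-62, -118, 0, 0, 0, 0, 255], [-62, -173, 0, 0, 0, 0, 255], [-62, -173, 0, 0, 0, 0, 255], [-62, -173, 0, 0, 0, 0, 255], [-62, -173, 0, 0, 0, 0, 255]])

```text
time_s: 6.45
eef_pos: [0.5384, 0.1099, 0.1156]
eef_rot: [0.704, 0.064, 0.704, -0.063]
wrist_force: [-1.0, 0.1, 0.1]
opening: -0.0
```

```bash
python3 - <<'E'
from h import *
go((*TAB['right'],.058)); print(ctrl.get_obs()['wrist_force'])
E
```

```text
shift [57.6 -2.5  0. ] turn 
[-1.00985078  0.06587092  0.09169288]
```

Request:
step_arm(motion=[[30, -3, 0, 0, 0, 0, 255], [46, -3, 0, 0, 0, 0, 255], [50, -3, 0, 0, 0, 0, 255], [54, -3, 0, 0, 0, 0, 255], [57, -3, 0, 0, 0, 0, 255], [59, -3, 0, 0, 0, 0, 255], [61, -3, 0, 0, 0, 0, 255], [62, -3, 0, 0, 0, 0, 255], [62, -3, 0, 0, 0, 0, 255]])

```text
time_s: 7.58
eef_pos: [0.5372, 0.1068, 0.0573]
eef_rot: [0.704, 0.063, 0.705, -0.064]
wrist_force: [-17.3, -1.1, 35.5]
opening: -0.001
```

Request:
step_arm(motion=[[-40, 0, 0, 0, 0, 0, 255], [-90, 0, 0, 0, 0, 0, 255], [-140, 0, 0, 0, 0, 0, 255], [-170, 50, -30, 0, 0, 0, 255], [-170, 100, -60, 0, 0, 0, 255], [-170, 150, -90, 0, 0, 0, 255], [-170, 200, -120, 0, 0, 0, 255], [-170, 250, -150, 0, 0, 0, 255], [-170, 250, -150, 0, 0, 0, 255], [-170, 250, -150, 0, 0, 0, 255]])

```text
time_s: 8.82
eef_pos: [0.4348, 0.3791, 0.2233]
eef_rot: [0.704, 0.063, 0.704, -0.064]
wrist_force: [0.2, -0.5, 0.4]
opening: 0.0
```

```bash
python3 - <<'E'
from h import *
for n in('top','scene'):
    im,d=snap(n,n+'4.png'); hsv=cv2.cvtColor(im,cv2.COLOR_RGB2HSV)
    m=cv2.inRange(hsv,(20,120,100),(35,255,255)); W=cloud(n,d)
    k,l,s,c=cv2.connectedComponentsWithStats(m)
    for i in range(1,k):
        if s[i,4]>25:
            w=W[(l==i)&(d>0)]; print(n,s[i],np.median(w,0).round(4),np.percentile(w[:,2],[25,75]).round(4))
cv2.imwrite('pics/s4c.png',cv2.resize(im[170:330,170:530,::-1],None,fx=2.2,fy=2.2,interpolation=cv2.INTER_CUBIC))
E
```

```text
top [438 204  19  22 248] [ 0.5869 -0.2439  0.0679] [0.0666 0.0691]
top [131 218  16  22 250] [0.5692 0.278  0.0578] [0.0566 0.0589]
top [233 235  15  22 252] [0.5372 0.1072 0.0574] [0.056  0.0587]
top [344 242  18  23 256] [ 0.5223 -0.0831  0.0677] [0.0667 0.0689]
top [405 261  22  19 257] [ 0.4926 -0.1882  0.068 ] [0.0667 0.0692]
top [172 268  21  16 251] [0.4883 0.2047 0.0575] [0.0563 0.0587]
scene [413 210  17   7  94] [0.4924 0.2026 0.058 ] [0.0571 0.0585]
scene [468 223  16  12 124] [0.5768 0.2762 0.0576] [0.0563 0.0585]
scene [380 231  14  14 138] [0.545  0.1058 0.0576] [0.0565 0.0585]
scene [277 242  19  13 139] [ 0.5285 -0.0836  0.0681] [0.067  0.0689]
scene [215 245  21  14 143] [ 0.4977 -0.1889  0.0679] [0.067  0.0687]
scene [192 283  20  16 195] [ 0.5917 -0.2441  0.0682] [0.067  0.0688]
```

View pics/s4c.png

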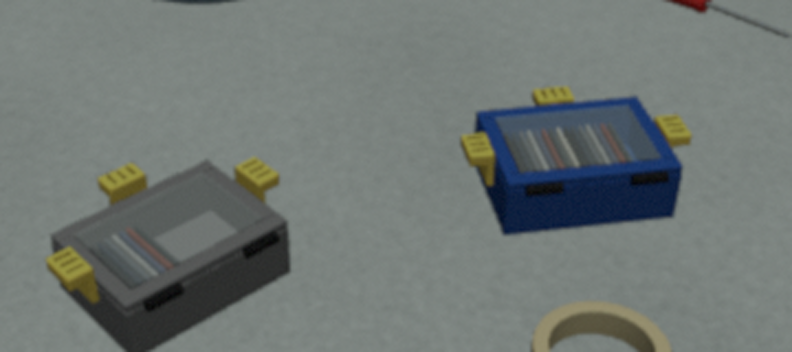

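All three blue tabs, at (553,95), (478,148) and (672,130), now sit just above the lid. Both cameras put their heights at 57.4–58.0 mm. The grey case's tabs are unchanged at 68 mm, and the robot is clear of everything.

```bash
python3 -c "
from bench import ctrl
print(ctrl.hand_in())"
```

```text
the job is handed in; nothing more can be done
None
```

All three yellow tabs on the blue case are fully home, and I handed the job in at about 9 s of robot time. I pressed front, then left, then right with the shut fingertips. Each one ended on its hard stop, with the tool at about 57.5 mm and a vertical wrist force of 26–36 N.

- **Blue case:** after I retreated, the depth readings put the three tab tops at 57.4–58.0 mm in both cameras. The nominal height fully home is 58 mm.
- **Grey case:** I did not touch it. Its tabs still stand at 68 mm, in the same places as before.
- **Disagreement:** the two cameras' tab positions differ by up to about 8 mm in x. I used the top camera, whose tab spacings matched the nominal case to within about 1 mm.
- **Not measured:** when each tab reached its stop there was also a sideways force of up to 17 N. No checks failed.

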